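# Tip a plate out of a deep bin and bed it in the vise

## Robot

A 6-joint arm with a two-finger parallel gripper is mounted at the origin on the work surface; the furniture and walls round the work are solid. World frame = base frame: x ahead of the robot, y to its left, z up, the work surface at z = 0. Lengths are in mm, angles in rad, forces in N, time in s.
With the tool pointing down it reaches from about 275 to 750 mm from the base axis. Payload 10.2 kg.
Tool frame: the origin (TCP) lies midway between the tips of the shut fingers; the grasp point (between the pads) lies robot.grip_depth behind it (robot.grip_depth is the distance from the TCP to the grasp point, in mm); z points along the fingers, y is the line along which they close (so a half turn about z gives the same grasp; the last joint's range is limited). The gripper opens to 85 mm and grips with 20 to 120 N. Pads are 22 mm wide; open, the fingers measure 114 mm over their backs; the gripper's body (76 mm by 85 mm) begins 54 mm behind the grasp point. The pads swing forward as they close: fully open they stand 13 mm farther back than shut.
Start: joints at [-1.455, 0.313, 1.498, -0, 1.331, -0.223], TCP at [174.474, -495.167, 231.294] pointing down, gripper open.
Joint ranges: [-2.94, 2.94], [-0.97, 2.17], [0.19, 2.56], [-1.23, 4.37], [0.02, 3.11], [-2.88, 2.88]. Speed limits (rad/s): [2.39, 2.39, 3.01, 3.14, 3.14, 3.14].

## Interface

Orientations are given as a unit quaternion [x, y, z, w].
In Python, from cell import robot, viewer, job gives the robot as it stands.
- The arm moves only by the shell command python3 -m inch 'ROWS'. ROWS is JSON, a list of rows, each a list of 5 numbers: the gripper command: -1 is fully open, 1 is shut, values between are in proportion, then the shift along the world's x, y, z each as a share of 0.025 m, from -1 to 1, then the turn about the world's z as a share of 5 degrees, from -1 to 1. In form: [[grip, dx, dy, dz, spin], ...]. A call has 1 to 12 rows; each row shifts and turns the commanded pose from where the row before left it; what a row does not reach is not made up. A row lasts 1/12 s, in which the tool goes at most 41.7 mm and 7.16 degrees, less where a joint would pass 70% of its speed; a pose out of reach is approached as far as the arm can. A call with a number of a shift or a turn outside -1 to 1 is refused whole. A call with a gripper value outside its range is refused whole. The fingers move at their own pace and stop on an object; the grip force is fixed at half the most. Time passes only in rows, so rows that do not move let the fingers close. It gives the time, the measured TCP pose, the force, the opening and the grip force at its end, in the units of the state.
- robot.sense(): the state, without advancing time (a new reading comes with each control period).
- viewer.get_image(name): name is "side" or "top"; returns a dict with "img" (420x560x3 uint8, red, green, blue), "z_map" (420x560 float32, mm along the optical axis (not along the pixel's ray), 0 where there is no reading), "fx", "fy", "cx", "cy" (pixels), "k1" (the pictures are not rectified: a ray, as slopes to the right and down, at radius r is drawn at 1 + k1 r^2 times it, then the intrinsics apply), "T" (4x4, takes a point from camera to world coordinates). Camera axes: x right, y down, z forward; pixel columns grow to the right and rows downward; lengths in mm; the calibration is good to about 2 mm. A picture is of the moment at which its call begins.
- job.job_done(): hands the job in; it is judged then, once.
The state is a dict: "time_s": time; "q": joint angles; "dq": joint speeds; "joint_efforts": joint torques, N m; "tool_pos": TCP position; "tool_rot": TCP orientation; "force": force on the tool from outside, world axes, zero at the start; "ft_torque": the same for the moment, N m; "width": finger opening in mm; "grasp_force": force on a finger pad.
Only numpy, scipy, OpenCV 4.12 (cv2) and the standard library are available. Lean on these libraries where they do the work, as an engineer would, in place of code of your own. Each camera call takes 0.05 s, during which the arm holds its last target. There are 200 camera calls.

## Task

The aluminium plate lies at the bottom of the deep narrow bin, where no finger fits beside it: push its near end so that its far end rides up the slope and stays resting over the low lip by itself, then draw it out by that raised end. Lay it flat on the two parallels in the vise, lengthways between the jaws and about centred, let go, and slide the moving jaw up until it holds the plate against the fixed jaw. Last, press the plate firmly down onto the parallels, roughly 15 N for a second, let go, and leave everything else on the bench where it is.

Things in the scene. Friction and masses are not known exactly. Their poses are not given: they have to be found in the camera images.
- bin: grey sheet-steel bin fixed to the bench, open on top. Origin: centre of its underside; x along its length, away from the robot. Inside, in mm: floor at z = 4 from x = -113 to +65, then a 35 degree slope up to the lip; width 62 (y = -31 to +31). Back wall (outer face x = -116) and sides 50 high (52 with the rim); past x = +64 the sides drop to 32 to 34.
- bin_lip (a point): top edge of the bin's low far lip, at its middle: x = 105, z = 32 mm in the bin's frame. The lip's outer face is 3 mm farther on. The plate's far end is to rest over this edge.
- plate: flat aluminium plate 130 x 50 x 10 mm (x, y, z), 0.12 to 0.25 kg, four small hole marks. Origin: centre of its underside, z up. It starts flat on the bin's floor, +x end near the slope's foot, 36 to 46 mm free behind its near (-x) end.
- plate_front (a point): middle of the plate's +x end, at its underside. This end is to be raised over the lip: pushed at the other end the plate climbs the slope; with 30 to 50 mm past the lip it leans at 17 to 20 degrees and stays by friction; past 65 mm it would tip over.
- plate_rear (a point): middle of the plate's -x end, at its underside
- vise: low dark steel vise fixed to the bench. Origin: centre of its foot, under the middle between the parallels; x along the jaws. In mm: jaws x = -30 to +30, tops at z = 44; fixed jaw face y = +25, block to y = +52; bed top z = 20, y = -97 to +53. Lugs 14 high at x = 29 to 65 either way, y = 13 to 47. The plate lies along x, 35 mm out at each end.
- parallels: two ground steel bars lying along x on the vise's bed, fixed there, each 60 x 7 x 20 mm, centred at y = -13 and y = +13 of the vise; tops 40 mm above the bench. A plate laid more than 14 mm off toward the moving jaw would slip off one of them. Origin: on the bed, midway between them.
- jaw (a joint): position (m) of the vise's moving jaw: its face is at y = -51 mm + this in the vise's frame (opening 76 mm minus it), its back 22 mm farther out. Starts at 0 to 0.010; about 0.026 when it holds the 50 mm plate against the fixed jaw; stop at 0.030. It slides by hand against about 4 N of friction and stays where left.
- jaw_back (a point): centre of the moving jaw's outer (-y) face, 32 mm above the bench; the face is 60 mm long in x and reaches from the bed (20 mm) to 44 mm. Push it toward +y of the vise; the bed behind it is bare.
- ring: bystander: small black rubber bush, 34 mm across, 14 high; not to be disturbed. Origin: centre of its underside as it lies
- plug: bystander: used spark plug lying on the bench, 77 mm long; not to be disturbed. Origin: centre of its underside as it lies
- piston: bystander: grey piston, 55 mm across, 54 high; not to be disturbed. Origin: centre of its underside as it lies
- spanner: bystander: combination spanner, 176 mm long, lying; not to be disturbed. Origin: centre of its underside as it lies
- gauge: bystander: steel feeler gauge, fanned out, 100 mm long, lying; not to be disturbed. Origin: centre of its underside as it lies
- tape: bystander: roll of tape standing on edge, 84 mm high, 50 wide; not to be disturbed. Origin: centre of its underside as it lies
- can: bystander: black drink can, 66 mm across, 115 high; not to be disturbed. Origin: centre of its underside as it lies
There are look-alikes about, which are no part of the job. Of the things shaped like the plate, the aluminium one is meant.

How it is judged:
By the outcome, as a careful person would: the job done as asked, in the order asked, and still so for the second after the job is handed in, with the robot touching nothing.
It also fails if it takes over 58 s, if anything falls off the work surface, if the arm or the gripper's body presses on something with over 40 N, if the wrist force passes 120 N, or if a joint passes its speed limit or range.

## Working session

There is one attempt and no reset: what is moved stays moved. The work goes in short steps, Python scripts to look and compute and a shell command to move; the robot and the scene stay as the last step left them, time stands still between calls to the robot, and variables do not carry over. Pictures are saved under pics/ and viewed, at most 10 in all, crops included, and the job is handed in when it is done.

```bash
ls; mkdir -p pics
cat > h.py <<'E'
import numpy as np, cv2, pickle
from cell import robot, viewer, job
def snap(n,tag):
    d=viewer.get_image(n); pickle.dump(d,open(f'pics/{tag}.pkl','wb'))
    cv2.imwrite(f'pics/{tag}.png',cv2.cvtColor(np.asarray(d['img']),cv2.COLOR_RGB2BGR)); return d
def load(tag): return pickle.load(open(f'pics/{tag}.pkl','rb'))
def ray(d,u,v):
    K=np.array([[d['fx'],0,d['cx']],[0,d['fy'],d['cy']],[0,0,1.]])
    p=cv2.undistortPoints(np.array([[[u,v]]],float),K,np.array([d['k1'],0,0,0,0.]))[0,0]
    return np.array([p[0],p[1],1.])
def pz(d,u,v,z):   # pixel onto world plane z
    T=np.array(d['T']);r=T[:3,:3]@ray(d,u,v);o=T[:3,3];return o+r*(z-o[2])/r[2]
def pd(d,u,v):     # by depth
    T=np.array(d['T']);return T[:3,:3]@(ray(d,u,v)*d['z_map'][int(round(v)),int(round(u))])+T[:3,3]
E
python3 - <<'E'
from h import *
for n in('side','top'):
    d=snap(n,n+'0');print(n,d['fx'],d['k1'],np.round(d['T'],3).tolist())
print(robot.grip_depth,robot.sense())
E
```

```text
pics
side 534.2954331407757 -0.13574132215196938 [[-0.166, -0.85, 0.5, -99.826], [-0.986, 0.145, -0.081, 198.586], [-0.004, -0.506, -0.863, 1150.038], [0.0, 0.0, 0.0, 1.0]]
top 495.3263390949743 -0.14229666196229715 [[0.026, -0.984, 0.176, 352.866], [-1.0, -0.026, 0.0, 112.392], [0.004, -0.175, -0.984, 1140.26], [0.0, 0.0, 0.0, 1.0]]
18.700000000000003 {'time_s': 0.1, 'q': array([-1.45538289e+00,  3.13392183e-01,  1.49831779e+00, -2.29230735e-05,
        1.33102851e+00, -2.23394597e-01]), 'dq': array([-1.24702823e-03,  2.05503895e-04, -3.54618332e-03, -9.29209942e-04,
        2.19729050e-04,  9.20601228e-05]), 'joint_efforts': array([ 2.02025978e-03, -4.12902474e+01, -2.60141838e+01, -1.53358324e-04,
        3.05712128e-03,  8.80301911e-06]), 'tool_pos': array([ 174.4501459 , -494.93358638,  230.80957415]), 'tool_rot': array([ 9.85684800e-01,  1.68597590e-01,  1.98008369e-05, -5.72675853e-04]), 'force': array([ 0.99211921, -0.05496881, -0.99815936]), 'ft_torque': array([-0.0008104 , -0.0239414 , -0.05336422]), 'grasp_force': 0.0, 'width': 85.51639961899572}
```

View pics/top0.png

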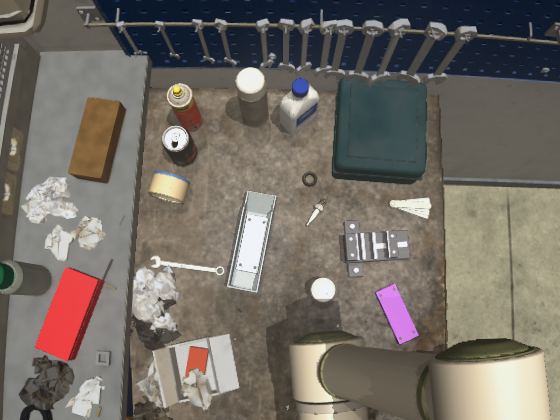

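View pics/side0.png

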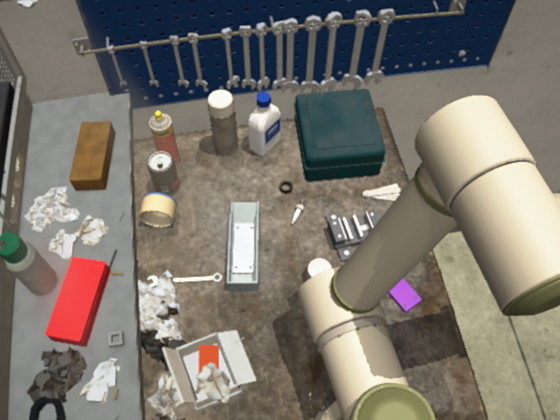

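The aluminium plate lies in the bin, top view (251,243). The look-alikes are the purple plate (396,314), the orange one in the carton (198,360), the red block (68,313) and the brown block (97,139). The vise is at (377,245) and the piston at (323,289). I choose the aluminium plate in the bin and check it in an enlarged crop.

Run:
```python
import cv2,numpy as np
a=cv2.imread('pics/top0.png')
c1=cv2.resize(a[180:300,215:285],None,fx=5,fy=5,interpolation=cv2.INTER_CUBIC)
c2=cv2.resize(a[205:285,335:420],None,fx=5,fy=5,interpolation=cv2.INTER_CUBIC)
o=np.zeros((600,780,3),np.uint8);o[:600,:350]=c1;o[:400,355:780]=c2
cv2.imwrite('pics/crop0.png',o)
```

```text
(no output)
```

View pics/crop0.png

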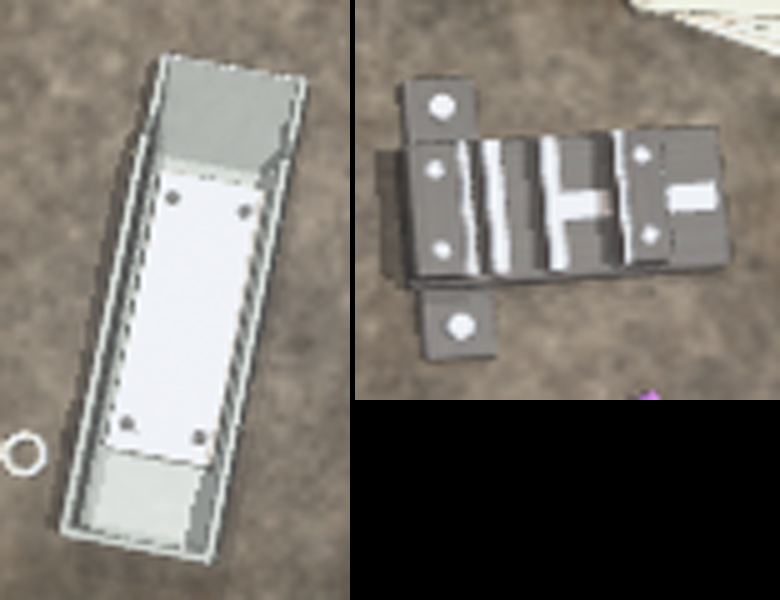

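Run:
```python
from h import *
d=load('top0')
def A(x,y): return 215+(x+.5)/5-.5,180+(y+.5)/5-.5
def B(x,y): return 335+(x-355+.5)/5-.5,205+(y+.5)/5-.5
for n,f,p,z in [('lipL',A,(163,57),33),('lipR',A,(306,79),33),('backL',A,(63,532),52),('backR',A,(211,560),52),
 ('pFL',A,(160,173),14),('pFR',A,(265,188),14),('pNL',A,(103,443),14),('pNR',A,(210,465),14),
 ('vfixFarL',B,(413,143),44),('vfixNearL',B,(421,277),44),('faceFar',B,(466,142),44),('faceNear',B,(478,273),44),
 ('par1Far',B,(491,142),40),('par1Near',B,(503,272),40),('par2F',B,(549,138),40),('par2N',B,(560,270),40),
 ('mjFaceF',B,(617,132),44),('mjFaceN',B,(629,263),44),('mjBackF',B,(660,130),44),('mjBackN',B,(671,262),44),('bedEndF',B,(720,127),20),('bedEndN',B,(728,266),20),('lugF',B,(442,106),14),('lugN',B,(461,326),14)]:
    u,v=f(*p);print(n,np.round(pz(d,u,v,z),1)[:2],'depth',np.round(pd(d,u,v),0))
s=load('side0')
for n,(u,v),z in [('piston',(323,289),54),('plug',(317,212),8),('ring',(310,179),14),('gauge',(405,207),3),('spannerR',(221,271),5),('purple',(396,314),10)]:print(n,np.round(pd(d,u,v),0),np.round(pz(d,u,v,z),0))
```

```text
lipL [605.2 204. ] depth [605. 204.  34.]
lipR [596.6 138.1] depth [604. 139.  -1.]
backL [387.2 238.1] depth [387. 238.  54.]
backR [377.  172.9] depth [377. 173.  51.]
pFL [554.6 204.8] depth [554. 205.  14.]
pFR [548.8 156. ] depth [550. 156.   6.]
pNL [429.2 225.9] depth [430. 227.   5.]
pNR [420.6 176.9] depth [421. 177.  14.]
vfixFarL [511.8 -22.3] depth [516. -26.  12.]
vfixNearL [451.8 -26.2] depth [452. -26.  42.]
faceFar [512.9 -46.1] depth [517. -50.  17.]
faceNear [454.2 -51.7] depth [454. -52.  42.]
par1Far [513.8 -58. ] depth [514. -58.  40.]
par1Near [455.2 -63.5] depth [455. -63.  41.]
par2F [516.2 -84.4] depth [516. -84.  43.]
par2N [456.7 -89.2] depth [459. -93.  19.]
mjFaceF [ 519.1 -114.6] depth [ 519. -114.   45.]
mjFaceN [ 460.1 -119.6] depth [ 460. -119.   46.]
mjBackF [ 520.5 -134.3] depth [ 524. -139.   21.]
mjBackN [ 460.9 -138.7] depth [ 463. -144.   21.]
bedEndF [ 526.3 -167.8] depth [ 529. -173.   -1.]
bedEndN [ 462.  -170.7] depth [ 462. -171.   20.]
lugF [533.8 -39.3] depth [534. -39.  15.]
lugN [432.5 -48.5] depth [433. -48.  14.]
piston [386.  29.  51.] [386.  29.  54.]
plug [565.  42.  11.] [565.  42.   8.]
ring [647.  59.  -4.] [642.  60.  14.]
gauge [ 583. -166.    7.] [ 584. -167.    3.]
spannerR [423. 260.  -4.] [422. 259.   5.]
purple [ 334. -142.   10.] [ 334. -142.   10.]
```

The crop confirms it: a bare aluminium plate with four hole marks, near end at crop y≈455 and lip at crop y≈65. The vise's fixed jaw is on the left (world +y).

- **Bin:** origin ≈(495.5,188), yaw −9°. The plate's near end is at bin x≈−72, which leaves 41 mm free and matches the given range.
- **Vise:** origin ≈(485.7,−73.8), yaw +5.2°, jaw≈8 mm.

First I move above the gap with the fingers shut.

```bash
python3 -m inch '[[1,0.6,1,0,-0.475],[1,0.6,1,0,-0.475],[1,0.6,1,0,-0.475],[1,0.6,1,0,-0.475],[1,0.6,1,0,-0.475],[1,0.6,1,0,-0.475],[1,0.6,1,0,-0.475],[1,0.6,1,0,-0.475],[1,0.6,1,0,-0.475],[1,0.6,1,0,-0.475],[1,0.6,1,0,-0.475],[1,0.6,1,0,-0.475]]'
```

```text
time_s: 1.1
tool_pos: [354.8, -193.7, 231.2]
tool_rot: [0.997, -0.08, -0.0, -0.0]
force: [0.6, -0.6, -0.1]
width: -0.3
grasp_force: 0.0
```

```bash
python3 -m inch '[[1,0.2,1,0,0],[1,0.2,1,0,0],[1,0.2,1,0,0],[1,0.2,1,0,0],[1,0.2,1,0,0],[1,0.2,1,0,0],[1,0.2,1,0,0],[1,0.2,1,0,0],[1,0,1,0,0],[1,0,1,0,0],[1,0,1,0,0],[1,0,1,0,0]]' && python3 -m inch '[[1,0.1,1,0,0],[1,0.1,1,-0.8,0],[1,0.1,1,-1,0],[1,0.1,0.85,-1,0],[1,0,0,-1,0],[1,0,0,-1,0],[1,0,0,0,0],[1,0,0,0,0]]'
```

```text
time_s: 2.1
tool_pos: [394.1, 106.1, 231.1]
tool_rot: [0.997, -0.079, -0.0, 0.0]
force: [-0.6, -0.6, -0.5]
width: -0.2
grasp_force: 0.0
time_s: 2.77
tool_pos: [404.1, 201.0, 111.1]
tool_rot: [0.997, -0.079, -0.001, 0.0]
force: [-0.0, -0.5, 0.6]
width: 0.5
grasp_force: 0.0
```

Run:
```python
from h import *
import cv2
d=snap('top','top1');p=robot.sense()['tool_pos'];print(p)
print('to gap centre',404.1-p[0],202.1-p[1])
a=cv2.imread('pics/top1.png');cv2.imwrite('pics/crop1.png',cv2.resize(a[170:310,190:310],None,fx=4,fy=4,interpolation=cv2.INTER_CUBIC))
```

```text
[404.87953859 201.06716525 112.19929065]
to gap centre -0.7795385898186282 1.0328347462066176
```

View pics/crop1.png

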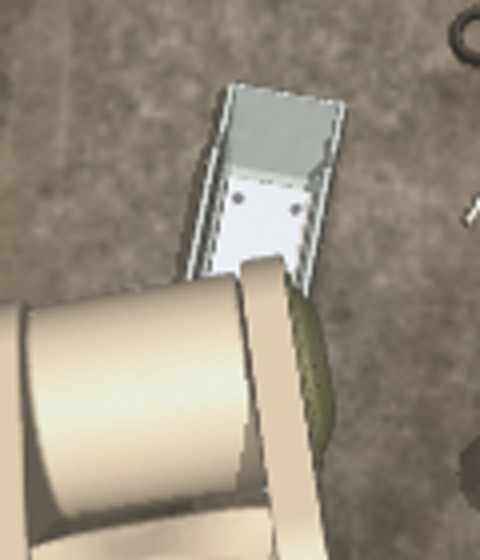

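The picture shows the arm over the bin's near end, with the plate's front still at crop (265,185). The wrist hides the tip, so I descend by numbers.

```bash
python3 -m inch '[[1,0,0.05,-1,0],[1,0,0,-1,0],[1,0,0,-1,0],[1,0,0,-0.5,0],[1,0,0,-0.4,0],[1,0,0,-0.3,0],[1,0,0,0,0],[1,0,0,0,0]]'
```

```text
time_s: 3.48
tool_pos: [405.1, 202.4, 7.1]
tool_rot: [0.997, -0.079, 0.001, -0.0]
force: [1.0, -0.3, 0.3]
width: -0.1
grasp_force: 0.0
```

```bash
python3 -m inch '[[1,0.395,-0.0625,0,0],[1,0.395,-0.0625,0,0],[1,0.395,-0.0625,0,0],[1,0.395,-0.0625,0,0],[1,0.395,-0.0625,0,0],[1,0.395,-0.0625,0,0],[1,0.395,-0.0625,0,0],[1,0,0,0,0]]'; python3 -c "
from h import *
d=snap('top','top2');snap('side','side2')
a=cv2.imread('pics/top2.png')[160:300,190:310];b=cv2.imread('pics/side2.png')[170:310,190:310]
cv2.imwrite('pics/crop2.png',cv2.resize(np.hstack([a,b]),None,fx=3.3,fy=3.3,interpolation=cv2.INTER_CUBIC))"
```

```text
time_s: 4.15
tool_pos: [476.3, 190.9, 6.6]
tool_rot: [0.997, -0.08, 0.001, -0.0]
force: [0.5, -0.0, 0.5]
width: 0.0
grasp_force: 0.0
```

View pics/crop2.png

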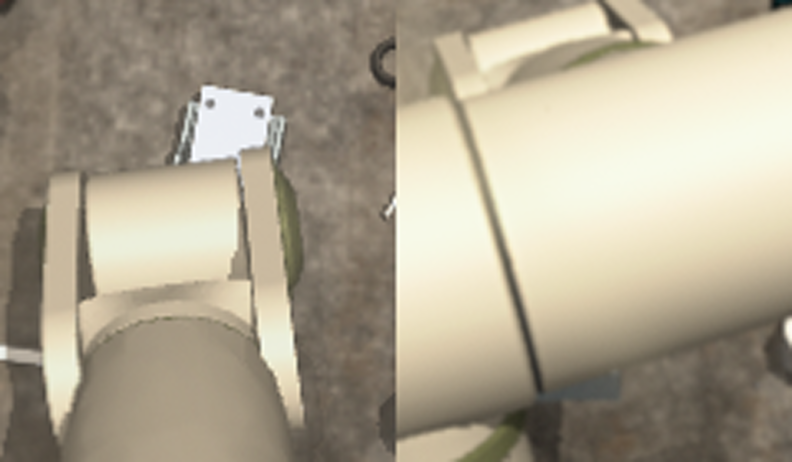

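```bash
python3 -c "
from h import *
d=load('top2')
for x,y in((203,85),(272,97)):
  u,v=190+x/3.3,160+y/3.3
  for z in(44,48):
    p=pz(d,u,v,z);e=p[:2]-[495.5,187.7];print(z,e@[.988,-.156],e@[.156,.988],pd(d,u+.5,v+2))
"
```

```text
44 117.2938533971308 24.680358200447788 [610.66161016 192.50139333  43.47871718]
48 116.39454748472761 24.237632882173777 [610.66161016 192.50139333  43.47871718]
44 117.58646432757327 -23.698713020901735 [ 6.13468732e+02  1.45995125e+02 -5.12315774e-01]
48 116.68609074494276 -23.964914195349035 [ 6.13468732e+02  1.45995125e+02 -5.12315774e-01]
```

The plate's front edge is at crop (237,91), bin x≈117, so it's already about 15 mm past the lip. I need about 25 mm more.

```bash
python3 -m inch '[[1,0.33,-0.052,0,0],[1,0.33,-0.052,0,0],[1,0.33,-0.052,0,0],[1,0,0,0,0],[1,0,0,0,0]]'; python3 -m inch '[[1,-0.4,0.06,0,0],[1,-0.4,0.06,0.5,0],[1,-0.4,0.06,1,0],[1,0,0,1,0],[1,0,0,1,0],[-0.2,-0.8,0,1,0],[-0.2,-1,0,1,0],[-0.2,-1,0,0,0],[-0.2,-1,0,0,0],[-0.2,-1,0,0,0]]'; python3 -c "
from h import *
d=snap('top','top3')
a=cv2.imread('pics/top3.png')[165:295,195:305]
cv2.imwrite('pics/crop3.png',cv2.resize(a,None,fx=4.5,fy=4.5,interpolation=cv2.INTER_CUBIC))"
```

```text
time_s: 4.67
tool_pos: [498.9, 187.4, 6.3]
tool_rot: [0.997, -0.079, 0.0, -0.0]
force: [-0.1, -0.5, 0.3]
width: 0.2
grasp_force: 0.0
time_s: 5.5
tool_pos: [347.0, 192.0, 144.1]
tool_rot: [0.997, -0.079, 0.0, -0.0]
force: [0.0, 0.5, 1.6]
width: 51.7
grasp_force: 0.0
```

View pics/crop3.png

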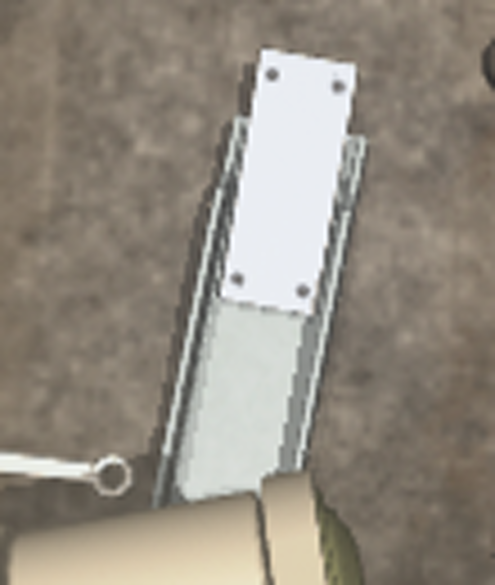

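The plate rests over the lip by itself. Its front corners are at crop (262,49) and (356,66), and its rear corners at (221,298) and (312,315).

```bash
python3 -c "
from h import *
d=load('top3')
for n,x,y,z in(('FL',262,49,53),('FR',356,66,53),('NL',221,298,13.5),('NR',312,315,13.5),('holeFL',272,75,50),('holeFR',338,87,50)):
  u,v=195+(x+.5)/4.5-.5,165+(y+.5)/4.5-.5
  p=pz(d,u,v,z);e=p[:2]-[495.5,187.7];print(n,p.round(1),(e@[.988,-.156]).round(1),(e@[.156,.988]).round(1))
for x,y in((305,70),(300,100),(270,280)): print(pd(d,195+x/4.5,165+y/4.5).round(1))
"
```

```text
FL [637.  191.1  53. ] 139.3 25.4
FR [629.4 143.5  53. ] 139.2 -22.8
NL [515.6 209.9  13.5] 16.4 25.1
NR [508.1 163.1  13.5] 16.3 -22.3
holeFL [624.4 185.7  50. ] 127.6 18.1
holeFR [619.  152.3  50. ] 127.6 -15.7
[625.5 168.1  53.9]
[612.  170.5  45.7]
[524.3 184.1  16.4]
```

```bash
python3 -m inch '[[-0.7,1,-0.08,0,0],[-0.7,1,-0.08,0,0],[-0.7,1,-0.08,0,0],[-0.7,1,-0.08,0,0],[-0.7,1,-0.08,0,0],[-0.7,1,-0.08,0,0],[-0.7,1,-0.08,0,0],[-0.7,1,-0.08,0,0],[-0.7,1,-0.08,0,0],[-0.7,1,-0.08,-0.8,0],[-0.7,0.9,-0.08,-0.8,0],[-0.7,0,0,-0.8,0]]';python3 -m inch '[[-0.7,0,0,-0.6,0],[-0.7,0,0,0,0],[-0.7,0,0,0,0],[-0.7,0,0,0,0]]'
```

```text
time_s: 6.55
tool_pos: [623.7, 169.1, 82.6]
tool_rot: [0.997, -0.08, 0.001, -0.0]
force: [-0.5, -0.4, -0.3]
width: 72.7
grasp_force: 0.0
time_s: 6.88
tool_pos: [621.3, 170.2, 70.2]
tool_rot: [0.997, -0.079, 0.001, -0.0]
force: [0.6, 0.8, 0.7]
width: 72.8
grasp_force: 0.0
```

```bash
python3 -m inch '[[-0.7,0,-0.02,-0.7,0],[-0.7,0,0,-0.6,0],[-0.7,0,0,-0.4,0],[-0.7,0,0,-0.24,0],[-0.7,0,0,0,0],[-0.7,0,0,0,0],[1,0,0,0,0],[1,0,0,0,0],[1,0,0,0,0],[1,0,0,0,0],[1,0,0,0,0],[1,0,0,0,0]]'
```

```text
time_s: 7.88
tool_pos: [621.3, 169.6, 21.3]
tool_rot: [0.997, -0.079, 0.001, -0.0]
force: [-1.4, 0.8, 5.4]
width: 49.1
grasp_force: 61.0
```

```bash
python3 -m inch '[[1,0,0,0.3,0],[1,0,0,0.5,0],[1,0,0,0.5,0],[1,0,0,0.6,0],[1,0,0,0.8,0],[1,0,0,0.8,0],[1,0,0,0.8,0],[1,0,0,0.8,0],[1,0,0,0.5,0],[1,0,0,0.2,0],[1,0,0,0,0],[1,0,0,0,0]]'; python3 -c "
from h import *
d=snap('top','top4');snap('side','side4')
a=cv2.imread('pics/top4.png')[130:310,180:320];b=cv2.imread('pics/side4.png')[130:310,180:320]
cv2.imwrite('pics/crop4.png',cv2.resize(np.hstack([a,b]),None,fx=2.8,fy=2.8,interpolation=cv2.INTER_CUBIC))"
```

```text
time_s: 8.88
tool_pos: [620.6, 169.5, 165.1]
tool_rot: [0.997, -0.079, -0.0, 0.0]
force: [-0.2, -0.2, -2.5]
width: 48.9
grasp_force: 62.3
```

View pics/crop4.png

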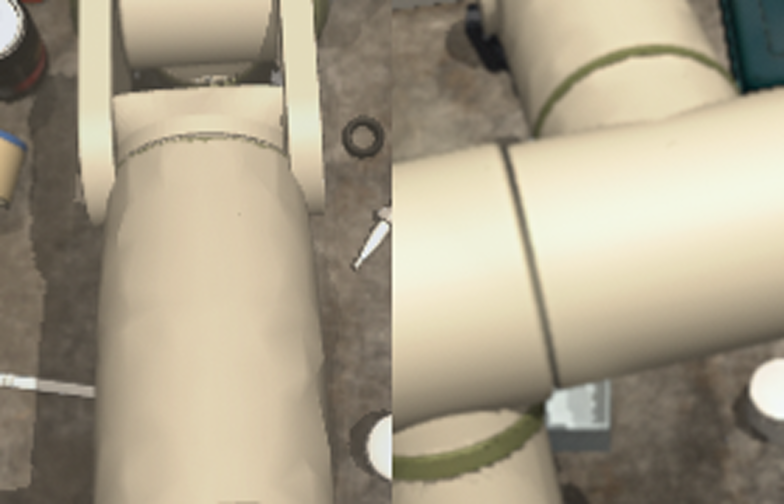

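The arm hides the plate, but the 49 mm width and 62 N grip show it is held. I check the lean by the wrist moment, then go over the vise.

```bash
python3 -c "
from h import *
s=robot.sense();print(s['force'],s['ft_torque'])"; python3 -m inch '[[1,-0.3,-0.8,0,0],[1,-0.34,-1,0,0.25],[1,-0.34,-1,0,0.25],[1,-0.34,-1,0,0.25],[1,-0.34,-1,0,0.25],[1,-0.34,-1,0,0.25],[1,-0.34,-1,0,0.25],[1,-0.34,-1,0,0.25],[1,-0.34,-1,0,0.25],[1,-0.34,-0.6,0,0.25],[1,0,-0.4,0,0.25],[1,0,0,0,0.34]]'; python3 -m inch '[[1,0,0,0,0],[1,0,0,0,0],[1,0,0,0,0]]'
python3 -c "
from h import *
s=robot.sense();print(s['force'],s['ft_torque'],s['tool_pos'])
d=snap('top','top5');e=snap('side','side5')
# any pixels at plausible plate place
for dd in(d,e):
  v,u=np.mgrid[0:420,0:560];K=np.array([[dd['fx'],0,dd['cx']],[0,dd['fy'],dd['cy']],[0,0,1.]])
  p=cv2.undistortPoints(np.stack([u.ravel(),v.ravel()],1).astype(float)[:,None],K,np.array([dd['k1'],0,0,0,0.]))[:,0]
  z=dd['z_map'].ravel();P=np.c_[p*z[:,None],z]@np.array(dd['T'])[:3,:3].T+np.array(dd['T'])[:3,3]
  m=(z>0)&(P[:,0]>400)&(P[:,0]<560)&(P[:,1]>-112)&(P[:,1]<-38)&(P[:,2]>55)&(P[:,2]<215);Q=P[m];print(m.sum());
  print(Q[::max(1,len(Q)//12)].round(0).tolist(), u.ravel()[m].mean() if m.any() else '',v.ravel()[m].mean() if m.any() else '')
"
```

```text
[-0.20022247  0.00350561 -1.63951175] [-0.0322682  -0.02912125 -0.00344772]
time_s: 9.98
tool_pos: [536.2, -77.4, 164.6]
tool_rot: [0.999, 0.044, -0.001, -0.0]
force: [0.1, 0.1, -2.2]
width: 48.8
grasp_force: 62.4
time_s: 10.23
tool_pos: [536.7, -75.1, 164.9]
tool_rot: [0.999, 0.044, -0.0, -0.0]
force: [-0.6, -0.2, -1.2]
width: 48.6
grasp_force: 62.4
[-0.58121904 -0.16321822 -1.24423565] [ 0.0584184  -0.11069237  0.02069092] [536.74702085 -75.11214636 164.93126965]
0
[]  
0
[]
```

```bash
python3 -m inch '[[1,0,-0.04,-0.4,0],[1,0,0,-0.8,0],[1,0,0,-0.4,0],[1,0,0,0,0],[1,0,0,0,0]]'; for i in 1 2 3 4 5; do python3 -m inch '[[1,0,0,0,0]]' >/dev/null; python3 -c "
from h import *
s=robot.sense();print(s['force'].round(1),s['ft_torque'].round(3),s['tool_pos'].round(1))"; done
```

```text
time_s: 10.75
tool_pos: [536.7, -76.4, 124.9]
tool_rot: [0.999, 0.045, -0.001, -0.0]
force: [0.3, 0.8, -1.1]
width: 49.1
grasp_force: 62.4
[ 0.6 -0.3 -1.4] [ 0.003 -0.077 -0.029] [537.2 -76.6 125.9]
[ 0.5 -0.5 -1.9] [-0.025 -0.046 -0.062] [537.3 -76.6 126.1]
[ 0.6  0.  -0.9] [-0.011 -0.117 -0.01 ] [537.2 -76.6 126. ]
[-0.4 -0.3 -1.4] [ 0.063 -0.06   0.055] [537.1 -76.6 125.8]
[-0.2  0.1 -1.3] [-0.014 -0.121  0.001] [537.  -76.5 125.6]
```

The mean moment about y is −0.085 N·m at about 1.5 N, a lever of about 55 mm, so the plate kept its lean. Lowering.

```bash
python3 -m inch '[[1,0,0,-0.6,0],[1,0,0,-0.8,0],[1,0,0,-0.8,0],[1,0,0,-0.4,0],[1,0,0,-0.2,0],[1,0,0,0,0]]'; python3 -m inch '[[1,0,0,-0.2,0],[1,0,0,-0.2,0],[1,0,0,-0.2,0],[1,0,0,0,0]]'
```

```text
time_s: 11.67
tool_pos: [536.6, -76.5, 54.8]
tool_rot: [0.999, 0.045, -0.001, -0.0]
force: [0.7, -0.8, -1.5]
width: 49.0
grasp_force: 62.4
time_s: 12.0
tool_pos: [537.4, -76.8, 40.6]
tool_rot: [0.999, 0.045, 0.001, 0.0]
force: [0.3, -0.5, 5.3]
width: 49.1
grasp_force: 62.6
```

```bash
python3 -m inch '[[1,0,0,-0.2,0],[1,0,0,-0.2,0],[1,0,0,0,0]]'; python3 -m inch '[[1,0,0,-0.12,0],[1,0,0,-0.1,0],[1,0,0,-0.08,0],[1,0,0,0,0]]'
```

```text
time_s: 12.25
tool_pos: [537.5, -76.8, 30.7]
tool_rot: [0.999, 0.045, 0.001, 0.0]
force: [2.3, -1.1, 4.0]
width: 48.7
grasp_force: 62.2
time_s: 12.58
tool_pos: [537.8, -76.8, 23.6]
tool_rot: [0.999, 0.045, 0.001, 0.0]
force: [2.6, -0.3, 5.7]
width: 49.3
grasp_force: 62.4
```

```bash
python3 -m inch '[[1,0,0,-0.06,0],[1,0,0,-0.04,0],[1,0,0,0,0]]'; python3 -m inch '[[0.1,0,0,0,0],[-0.2,0,0,0,0],[-0.5,0,0,0,0],[-0.5,0,0,0,0],[-0.5,0,0,0,0],[-0.5,0,0,0.5,0],[-0.5,0,0,1,0],[-0.5,0,0,1,0],[-0.5,0,0,1,0],[-0.5,0,0,1,0],[-0.5,0,0,0,0]]'
```

```text
time_s: 12.83
tool_pos: [538.0, -76.9, 21.9]
tool_rot: [0.999, 0.045, 0.002, 0.001]
force: [1.0, 0.3, 10.4]
width: 49.4
grasp_force: 63.1
time_s: 13.75
tool_pos: [538.7, -77.1, 137.3]
tool_rot: [0.999, 0.045, 0.003, 0.001]
force: [0.5, -0.4, 0.6]
width: 64.2
grasp_force: 0.0
```

```bash
python3 -m inch '[[1,-0.4,-1,0,0],[1,-0.45,-1,0,0],[1,-0.45,-1,0,0],[1,-0.45,-0.9,0,0],[1,0,-0.8,0,0],[1,0,-0.8,0,0],[1,0,-0.8,0,0],[1,0,0,0,0],[1,0,0,0,0]]'; python3 -c "
from h import *
d=snap('top','top6')
a=cv2.imread('pics/top6.png')[195:295,330:430]
cv2.imwrite('pics/crop6.png',cv2.resize(a,None,fx=6,fy=6,interpolation=cv2.INTER_CUBIC))"
```

```text
time_s: 14.5
tool_pos: [492.7, -234.3, 132.1]
tool_rot: [0.999, 0.044, -0.0, -0.0]
force: [0.3, 0.4, -0.2]
width: 0.1
grasp_force: 0.0
```

View pics/crop6.png

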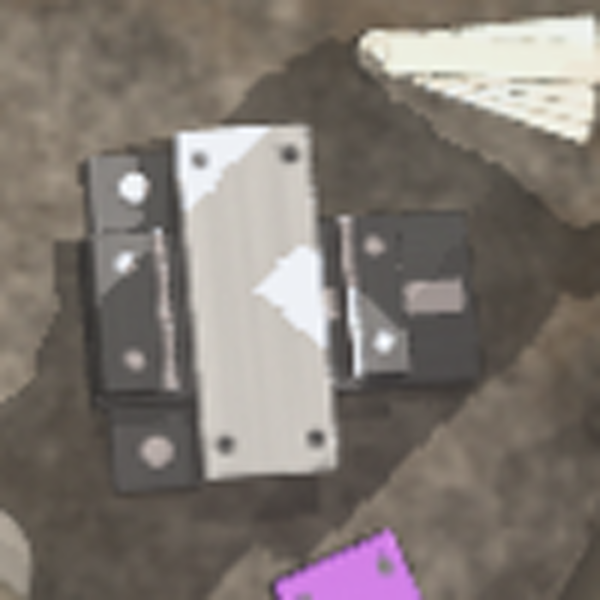

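The plate lies between the jaws, with corners at crop (175,131), (308,126), (336,468) and (206,479). The moving jaw's face is at crop x≈350.

```bash
python3 -c "
from h import *
d=load('top6');O=np.array([485.7,-73.8]);a=np.radians(5.2);X=np.array([np.cos(a),np.sin(a)]);Y=np.array([-X[1],X[0]])
def f(x,y): return 330+(x+.5)/6-.5,195+(y+.5)/6-.5
for n,x,y,z in(('1',175,131,50),('2',308,126,50),('3',336,468,50),('4',206,479,50),('jawF',343,216,44),('jawN',357,376,44),('backN',408,373,44)):
  p=pz(d,*f(x,y),z);e=p[:2]-O;print(n,(e@X).round(1),(e@Y).round(1))
for x,y in((245,165),(250,220),(255,300),(260,380),(270,440)):print(pd(d,*f(x,y)).round(1))
"
```

```text
1 65.9 18.3
2 64.6 -32.0
3 -63.5 -30.2
4 -64.1 18.3
jawF 30.6 -43.2
jawN -29.7 -42.6
backN -30.0 -61.9
[536.7 -75.2  54.5]
[517.3 -78.4  46.6]
[486.4 -78.9  53.8]
[457.2 -81.4  49.7]
[435.  -85.   50.4]
```

```bash
python3 -m inch '[[1,0.08,0.8,0,0],[1,0,0.8,0,0],[1,0,0.8,0,0],[1,0,0,-0.8,0],[1,0,0,-0.9,0],[1,0,0,-0.9,0],[1,0,0,-0.7,0],[1,0,0,-0.5,0],[1,0,0,-0.28,0],[1,0,0,0,0],[1,0,0,0,0]]'; python3 -m inch '[[1,-0.02,0.3,0,0],[1,-0.02,0.2,0,0],[1,-0.02,0.2,0,0],[1,-0.02,0.2,0,0],[1,0,0,0,0]]'
```

```text
time_s: 15.47
tool_pos: [495.2, -173.5, 31.1]
tool_rot: [0.999, 0.045, 0.0, -0.0]
force: [-0.3, 0.1, 0.5]
width: 0.3
grasp_force: 0.0
time_s: 15.88
tool_pos: [493.2, -150.7, 31.2]
tool_rot: [0.999, 0.045, 0.0, 0.0]
force: [0.4, 0.4, 0.2]
width: 0.2
grasp_force: 0.0
```

```bash
python3 -m inch '[[1,-0.015,0.15,0,0],[1,-0.015,0.15,0,0],[1,-0.015,0.15,0,0],[1,0,0,0,0]]'; python3 -m inch '[[1,-0.01,0.12,0,0],[1,-0.01,0.12,0,0],[1,0,0,0,0]]'
```

```text
time_s: 16.22
tool_pos: [492.2, -140.0, 31.0]
tool_rot: [0.999, 0.045, 0.0, 0.0]
force: [0.2, -2.4, 1.5]
width: -0.3
grasp_force: 0.9
time_s: 16.47
tool_pos: [491.7, -134.5, 31.0]
tool_rot: [0.999, 0.045, 0.0, 0.001]
force: [0.5, -5.5, 0.6]
width: 0.1
grasp_force: 2.4
```

```bash
python3 -m inch '[[1,-0.01,0.12,0,0],[1,-0.01,0.12,0,0],[1,0,0,0,0]]'; python3 -m inch '[[1,0,0.1,0,0],[1,0,0.1,0,0],[1,0,0,0,0]]'
```

```text
time_s: 16.72
tool_pos: [491.9, -133.5, 31.3]
tool_rot: [0.999, 0.045, 0.001, 0.005]
force: [-3.6, -35.7, -6.2]
width: 0.1
grasp_force: 17.4
time_s: 16.97
tool_pos: [492.0, -132.7, 31.5]
tool_rot: [0.999, 0.046, 0.002, 0.009]
force: [-9.1, -62.0, -12.3]
width: 0.1
grasp_force: 30.2
```

The jaw is tight (force jumped at about vise y −60). Backing off and up, then over the plate's middle to press.

```bash
python3 -m inch '[[1,0,-0.4,0,0],[1,0.04,-0.8,0,0],[1,0,-0.5,0,0],[1,0,0,0.6,0],[1,0,0,1,0],[1,0,0,1,0],[1,0,0,1,0],[1,0,-1,0,0],[1,0,-1,0,0],[1,0,0,0,0]]'; python3 -c "
from h import *
print(robot.sense()['tool_pos'])
d=snap('top','top7')
a=cv2.imread('pics/top7.png')[195:295,330:430]
cv2.imwrite('pics/crop7.png',cv2.resize(a,None,fx=6,fy=6,interpolation=cv2.INTER_CUBIC))"
```

```text
time_s: 17.8
tool_pos: [491.9, -218.5, 121.0]
tool_rot: [0.999, 0.043, 0.0, 0.0]
force: [0.2, 0.8, -1.1]
width: 0.2
grasp_force: 0.0
[ 491.94077417 -218.54219989  120.97787312]
```

View pics/crop7.png

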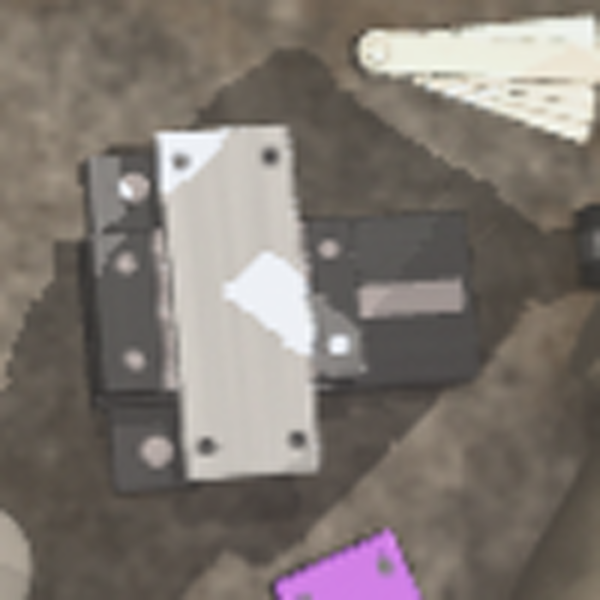

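The plate now sits flush between both jaws, fixed face at crop x≈170 and moving jaw at ≈305, aligned and centred. Now I press its middle.

```bash
python3 -m inch '[[1,-0.12,0.9,0,0],[1,-0.12,1,0,0],[1,0,1,0,0],[1,0,1,0,0],[1,0,1,0,0],[1,0,0.88,-0.5,0],[1,0,0,-0.8,0],[1,0,0,-0.7,0],[1,0,0,-0.5,0],[1,0,0,0,0],[1,0,0,0,0]]'; python3 -m inch '[[1,0,0,-0.16,0],[1,0,0,-0.08,0],[1,0,0,0,0]]'
```

```text
time_s: 18.77
tool_pos: [485.5, -70.4, 58.0]
tool_rot: [0.999, 0.045, -0.001, -0.001]
force: [0.2, -0.6, -0.7]
width: 0.4
grasp_force: 0.0
time_s: 19.02
tool_pos: [486.0, -71.2, 52.4]
tool_rot: [0.999, 0.045, 0.0, 0.0]
force: [-1.0, 0.3, -0.5]
width: -0.1
grasp_force: 0.0
```

```bash
python3 -m inch '[[1,0,-0.06,-0.06,0],[1,0,0,-0.04,0],[1,0,0,0,0]]'; python3 -m inch '[[1,0,0,-0.04,0],[1,0,0,0,0]]'
```

```text
time_s: 19.27
tool_pos: [486.1, -73.0, 50.1]
tool_rot: [0.999, 0.044, 0.0, 0.0]
force: [-1.2, -0.5, 2.3]
width: -0.0
grasp_force: 1.1
time_s: 19.43
tool_pos: [486.2, -73.0, 50.0]
tool_rot: [0.999, 0.045, 0.0, 0.0]
force: [-5.8, -0.0, 15.0]
width: 0.0
grasp_force: 7.5
```

```bash
python3 -m inch '[[1,0,0,-0.008,0],[1,0,0,0,0],[1,0,0,0,0],[1,0,0,0,0],[1,0,0,0,0],[1,0,0,0,0],[1,0,0,0,0],[1,0,0,0,0]]'; python3 -m inch '[[1,0,0,0,0],[1,0,0,0,0],[1,0,0,0,0],[1,0,0,0,0],[1,0,0,0,0],[1,0,0,0,0],[1,0,0,0,0]]'; python3 -m inch '[[1,0,0,0.2,0],[1,0,0,0.8,0],[1,0,0,1,0],[1,0,0,1,0],[1,0,-1,0,0],[1,0,-1,0,0],[1,0,-1,0,0],[1,0,-1,0,0],[1,0,-1,0,0],[1,0,-1,0,0],[1,0,0,0,0],[1,0,0,0,0]]'
python3 -c "
from h import *
d=snap('top','top8');b=load('top7')
O=np.array([485.7,-73.8])
A=np.abs(d['img'].astype(int)-b['img']).max(2)[195:280,340:385];print((A>40).sum())
for n,x,y in(('c',240,220),('n',250,440),('f',230,150),('m',245,350)):
  u,v=330+x/6,195+y/6;i,j=int(v),int(u);print(n,np.median([pd(d,j+q,i+r)[2] for q in range(-3,4) for r in range(-3,4)]).round(1))
a0=load('top0');D=np.abs(d['img'].astype(int)-a0['img']).max(2)
for n,u,v in(('ring',310,179),('plug',317,212),('gauge',412,207),('spanner',187,265),('tape',169,187),('can',177,145),('piston',323,289)):print(n,np.median(D[v-8:v+8,u-8:u+8]))"
```

```text
time_s: 20.1
tool_pos: [486.2, -73.0, 50.0]
tool_rot: [0.999, 0.045, 0.0, 0.0]
force: [-6.5, 0.6, 17.5]
width: 0.1
grasp_force: 8.4
time_s: 20.68
tool_pos: [486.2, -73.0, 50.0]
tool_rot: [0.999, 0.045, 0.0, 0.0]
force: [-6.1, 0.6, 16.2]
width: 0.1
grasp_force: 8.4
time_s: 21.68
tool_pos: [485.7, -223.4, 123.4]
tool_rot: [0.999, 0.044, -0.0, -0.0]
force: [0.1, 0.5, -1.0]
width: -0.0
grasp_force: 0.0
149
c 49.7
n 50.7
f 50.7
m 50.6
ring 1.0
plug 2.0
gauge 1.0
spanner 2.0
tape 2.0
can 2.0
piston 98.0
```

The plate lies flat at 50 mm. The piston patch changed in brightness, so I take one last look.

```bash
python3 -c "
import cv2,numpy as np
a=cv2.imread('pics/top0.png')[185:315,290:440];b=cv2.imread('pics/top8.png')[185:315,290:440]
cv2.imwrite('pics/fin.png',cv2.resize(np.hstack([a,b]),None,fx=2.6,fy=2.6,interpolation=cv2.INTER_CUBIC))"
```

```text
(no output)
```

View pics/fin.png

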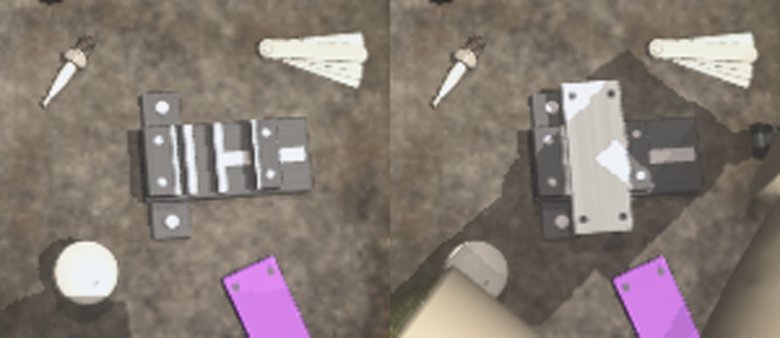

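The piston is where it was (about (86,270) before and (476,270) after, less the 390 px offset), only shaded and partly hidden by the arm. The plate is clamped, so I hand in.

```bash
python3 -c "
from cell import job
print(job.job_done())"
```

```text
the job is handed in; nothing more can be done
None
```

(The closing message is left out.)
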